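# Move the battery pack from the charger to the glue station

## Robot

A 6-joint arm with a two-finger parallel gripper is mounted at the origin on the work surface. World frame = base frame: x ahead of the robot, y to its left, z up, the work surface at z = 0. Lengths are in mm, angles in rad, forces in N, time in s.
With the tool pointing down it reaches from about 400 to 825 mm from the base axis. Payload 7 kg.
Tool frame: the origin (TCP) lies at the very end of the fingers, on their centre line; the grasp point (between the pads) lies 19 mm behind it; z points along the fingers, y is the direction in which the jaws open and shut (so a half turn about z gives the same grasp; the last joint's range is limited). The gripper opens to 88 mm and grips with 3 to 60 N. Pads are 19 mm wide; open, the fingers measure 130 mm over their backs; the gripper's body (78 mm by 193 mm) begins 47 mm behind the grasp point.
Start: joints at [-0.948, 0.359, 0.012, 0, -1.224, -0.288], TCP at [221.765, -637.507, 226.561] pointing down, gripper open.
Joint ranges: [-3.07, 3.07], [-1.43, 2.12], [-1.02, 1.25], [-3.03, 1.67], [-3.05, -0], [-3.03, 3.03]. Speed limits (rad/s): [2.39, 2.39, 3.01, 3.14, 3.14, 3.14].

## Interface

Orientations are given as a unit quaternion [x, y, z, w].
In Python, from plant import bot gives the robot as it stands. Calls block until the motion is done:
- bot.move_ptp(position, orientation): joint-space move of the TCP to a pose.
- bot.line_to(position, velocity=150, ori=None): straight line of the TCP; ori=None keeps the orientation; velocity is the mean speed in mm/s.
- bot.move_joints(angles): joint-space move.
- bot.move_gripper(opening, force=None): finger opening in mm; force is the grip in N (None keeps the last); returns when the fingers have stopped.
- bot.pause(seconds).
- bot.solve_ik(position, orientation): joint angles nearest the present ones, or None.
- bot.read_state(): the state.
- bot.camera(name): name is "scene" or "top" or "wrist"; returns the picture (420x560x3 uint8, red, green, blue); there is no depth.
- bot.get_calibration(name): a dict with "fx", "fy", "cx", "cy" (pixels), "distortion" ([k1, k2, p1, p2, k3] as OpenCV has them; the pictures are not rectified), "view" (4x4, takes a point from world to camera coordinates); the wrist camera has in their place "T_tool_cam" (4x4, takes a point from camera to tool coordinates, whose origin is the TCP and whose axes are the flange's). Camera axes: x right, y up, looking along -z (the intrinsics and any distortion apply to the point x, -y, -z); pixel columns grow to the right and rows downward; lengths in mm; the calibration is good to about 2 mm. A picture is of the moment at which its call begins: read the wrist's pose just before it. get_calibration takes no time and is no camera call.
A pose or a line that the arm cannot do raises bot.Unreachable and nothing moves.
- bot.close_job(): hands the job in, once; it reports no verdict.
The state is a dict: "t": time; "joint_pos": joint angles; "qvel": joint speeds; "tau": joint torques, N m; "tcp_pos": TCP position; "eef_rot": TCP orientation; "contact_force": force on the tool from outside, world axes, zero at the start; "moment": the same for the moment, N m; "width": finger opening in mm.
Only numpy, scipy, OpenCV 4.12 (cv2) and the standard library are available. Lean on these libraries where they do the work, as an engineer would, in place of code of your own. Each camera call takes 0.05 s, during which the arm holds its last target.

## Task

Pull the battery pack out of its charger past the spring catches, carry it over to the glue station (the one with a deck above its bay and a glue gun on top) and slide it, brass contacts first, under the rails and the overhanging deck until it clicks fully home. Leave the two jars, the tape roll and the gift tray where they are, standing as they stand.

Things in the scene. Friction and masses are not known exactly. Their poses are not given: they have to be found in the camera images.
- pack: battery pack, grey and black plastic, about 0.3 to 0.6 kg: foot plate 110 mm long (x), 72 wide (y), 8 thick, a notch in each long edge at x = +25, nose corners tapered; on it a plain body 110 x 52 mm up to 56 mm above the underside; in a bay its sides are free to grip above 16 mm. Origin: centre of the underside; x points to the nose (brass contacts), z up. Starts fully home in the charger.
- pack_nose (a point): point on the lower edge of the pack's nose, 55 mm ahead (+x) of the pack's origin.
- charger_seat (a point): in the charger: where the pack's origin is when fully home, on the bay floor, 20 mm above the table; x points into the bay, z up. Nothing is above this bay; its floor runs from x = -110 mm to the end wall at x = +56.5 mm; behind that a finned block 65 mm high.
- charger_mouth (a point): middle of the charger's bay mouth, on the floor, 45 mm before its seat (x = -45 mm); same axes. The bay is built like the station's (see station_mouth).
- station_seat (a point): in the glue station: where the pack's origin is when fully home, on the bay floor, 20 mm above the table; x points into the bay, z up. End wall at x = +56.5 mm. The floor runs out to x = -140 mm as an apron to set the pack on. Glue gun lies on the deck beyond x = +60 mm, up to 115 mm above the floor.
- station_mouth (a point): middle of the station's bay mouth, on the floor, 45 mm before its seat; same axes. From here inwards: walls 75 mm apart, with lips over the floor (undersides 10 mm, tops 16 mm above it, gap 59 mm between): the pack's foot slides under the lips, its body between them. For 30 mm before the mouth the walls flare, without lips, to about 92 mm.
- station_catch (a point): in the station's bay, 25 mm beyond the seat, on the floor: here a sprung roller in each wall (hidden under the lips) snaps into the pack's notches at home. About 10 N moves the pack past them. The charger has the same rollers.
- deck_edge (a point): middle of the lower front edge of the station's deck, 15 mm before the seat and 64 mm above the bay floor. The deck, 8 mm thick and 130 mm wide, covers everything beyond; with the pack home only its last 40 mm stick out.
- cookie_jar: bystander: cookie jar, 72 mm across, 95 mm high, standing; origin at the centre of its base.
- tall_jar: bystander: taller cookie jar, 76 mm across, 130 mm high, standing; origin at the centre of its base.
- tape_roll: bystander: tape roll lying flat, 96 mm across, 45 mm high; origin at the centre of its underside.
- gift_tray: bystander: open green gift tray 150 x 120 x 40 mm; origin at the centre of its underside.
Things that resemble listed ones, but are neither listed nor needed, are in the scene too. What is shaped like the pack but turquoise is not meant.

How it is judged (in metres and radians):
On the way, in this order (a step that is already met when the one before it is completed fails the run):
1. the pack is out of the charger's bay and lifted off it (horizontal distance between pack and charger_seat above 0.08 m and height (world z) of pack above 0.035 m), for 0.1 s.
2. the pack lies level at the station's bay, nose in the rails but not yet home (x of pack_nose in the frame of station_seat above -0.045 m and x of pack in the frame of station_seat below -0.01 m and y of pack in the frame of station_seat between -0.006 and 0.006 m and z of pack in the frame of station_seat below 0.005 m and angle between pack's own z axis and vertical below 0.09 rad), for 0.05 s.
At the end, for the whole second after the job is handed in: The pack rests level in the station's bay, nose inwards, its origin within 3.5 mm of the seat along the bay, 4 mm across and in height, turned less than 0.06 rad from it, at rest; jars, tape roll and tray are upright and within 30 mm of where they started (x of pack in the frame of station_seat between -0.0035 and 0.0035 m and y of pack in the frame of station_seat between -0.004 and 0.004 m and z of pack in the frame of station_seat below 0.004 m and x of pack_nose in the frame of station_seat above 0.04 m and angle between the x axis of pack and the x axis of station_seat, either way round below 0.06 rad and angle between pack's own z axis and vertical below 0.05 rad and linear speed of pack below 0.01 m/s and distance of each of cookie_jar, tall_jar, tape_roll, gift_tray from where it was at the start of the episode below 0.03 m and angle between each of cookie_jar, tall_jar, tape_roll, gift_tray's own z axis and vertical below 0.2 rad); the robot touches nothing.
It fails at once if a bystander is shoved more than 30 mm or tipped over (not (distance of cookie_jar from where it was at the start of the episode below 0.03 m) or not (distance of tall_jar from where it was at the start of the episode below 0.03 m) or not (distance of tape_roll from where it was at the start of the episode below 0.03 m) or not (distance of gift_tray from where it was at the start of the episode below 0.03 m) or not (angle between cookie_jar's own z axis and vertical below 0.2 rad) or not (angle between tall_jar's own z axis and vertical below 0.2 rad) or not (angle between tape_roll's own z axis and vertical below 0.2 rad) or not (angle between gift_tray's own z axis and vertical below 0.2 rad)).
It also fails if it takes over 72 s, if anything falls off the work surface, if the arm or the gripper's body presses on something with over 40 N, if the wrist force passes 120 N, or if a joint passes its speed limit or range.

## Working session

There is one attempt and no reset: what is moved stays moved. The work goes in short steps, each a Python script; the robot and the scene stay as the last script left them, time stands still between calls to the robot, and variables do not carry over. Pictures are saved under pics/ and viewed, and the job is handed in when it is done.

```bash
ls; mkdir -p pics
python3 - <<'E'
from plant import bot
import cv2
s=bot.read_state();print(s)
for n in("scene","top","wrist"):
    im=bot.camera(n);cv2.imwrite(f"pics/{n}0.png",im[:,:,::-1]);c=bot.get_calibration(n);print(n,c)
E
```

```text
pics
{'t': 0.0, 'joint_pos': array([-9.47927067e-01,  3.59384250e-01,  1.10646823e-02, -3.93744634e-04,
       -1.22408168e+00, -2.88099098e-01]), 'qvel': array([-2.14456414e-03, -8.96200786e-05, -8.76118670e-04,  1.88971390e-04,
        3.34462411e-04, -4.59816550e-05]), 'tau': array([ 1.23708454e-03, -5.82721031e+01,  2.93056995e+01,  6.99707955e+00,
        6.86865402e-03, -1.83443558e-04]), 'tcp_pos': array([ 221.60136548, -637.07023577,  225.61906257]), 'eef_rot': array([-1.66538382e-01,  9.86034629e-01,  8.02073937e-04, -1.86767871e-04]), 'contact_force': array([0.00436143, 0.5359329 , 0.02684862]), 'moment': array([-0.04195035, -0.01324453,  0.02983637]), 'width': 88.01903830533384}
scene {'fx': 508.25687053998485, 'fy': 508.25687053998485, 'cx': 272.3705872644866, 'cy': 211.68808114196187, 'distortion': array([-0.17422168,  0.        ,  0.        ,  0.        ,  0.        ]), 'view': array([[ 6.61363328e-01,  7.50010756e-01,  9.07823960e-03,
        -3.96862955e+02],
       [-6.43002972e-01,  5.60688529e-01,  5.21704468e-01,
         3.16173524e+02],
       [ 3.86193898e-01, 
[... 539 characters left out ...]
 -4.83669357e-03,  9.88980927e-01,
        -1.05960991e+03],
       [ 0.00000000e+00,  0.00000000e+00,  0.00000000e+00,
         1.00000000e+00]])}
wrist {'fx': 296.7188652463232, 'fy': 296.7188652463232, 'cx': 273.59205139282926, 'cy': 213.26846145927212, 'distortion': array([-0.01014863,  0.        ,  0.        ,  0.        ,  0.        ]), 'T_tool_cam': array([[-1.04424695e-03,  9.60151515e-01,  2.79478045e-01,
         7.44574357e+01],
       [ 9.99999299e-01,  8.46683425e-04,  8.27620811e-04,
        -7.78521885e-01],
       [ 5.58011947e-04,  2.79478713e-01, -9.60151726e-01,
        -1.60057489e+02],
       [ 0.00000000e+00,  0.00000000e+00,  0.00000000e+00,
         1.00000000e+00]])}
```

View pics/scene0.png

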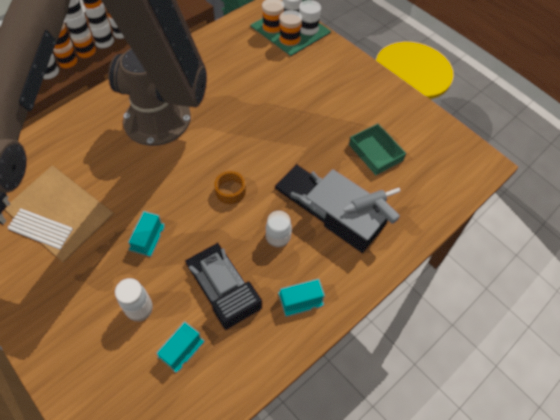

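View pics/top0.png

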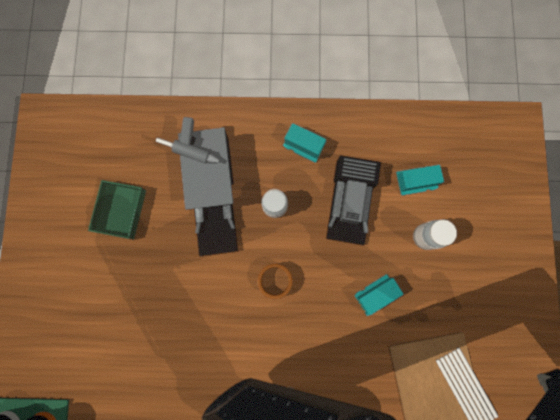

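View pics/wrist0.png

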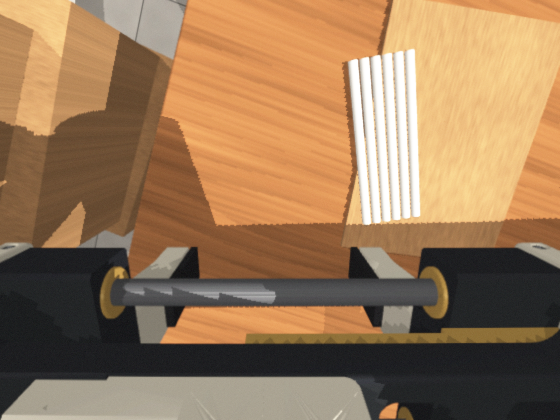

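Candidates in the top image: the grey/black pack in the charger (352,200), and turquoise look-alikes at (305,142), (419,179) and (379,295). I choose the grey one in the charger, with the black finned block at (358,170). The station, with deck and gun, is at (208,170) and its apron at (216,240). Bystanders are the cookie jar (275,203), tall jar (437,235), tape (276,281) and tray (117,210). Next I get approximate positions.

```bash
cat > h.py <<'E'
import numpy as np, cv2
from scipy.spatial.transform import Rotation as R
from plant import bot
def cal(n,st=None):
    c=bot.get_calibration(n);K=np.array([[c['fx'],0,c['cx']],[0,c['fy'],c['cy']],[0,0,1]]);d=np.array(c['distortion'])
    if n=='wrist':
        T=np.eye(4);T[:3,:3]=R.from_quat(st['eef_rot']).as_matrix();T[:3,3]=st['tcp_pos']
        V=np.linalg.inv(T@np.array(c['T_tool_cam']))
    else: V=np.array(c['view'])
    V=np.diag([1,-1,-1,1.])@V
    return K,d,V
def proj(C,P):
    K,d,V=C;P=np.asarray(P,float).reshape(-1,3)
    return cv2.projectPoints(P,cv2.Rodrigues(V[:3,:3])[0],V[:3,3],K,d)[0].reshape(-1,2)
def back(C,uv,z):
    K,d,V=C;uv=np.asarray(uv,float).reshape(-1,1,2)
    n=cv2.undistortPoints(uv,K,d).reshape(-1,2);r=np.c_[n,np.ones(len(n))]@V[:3,:3]
    o=-V[:3,:3].T@V[:3,3];t=(z-o[2])/r[:,2]
    return o+r*t[:,None]
def down(psi):  # tool z down, tool x axis along heading psi
    x=np.array([np.cos(psi),np.sin(psi),0]);z=np.array([0,0,-1.]);y=np.cross(z,x)
    return R.from_matrix(np.c_[x,y,z]).as_quat()
def snap(name,fn):
    st=bot.read_state();im=bot.camera(name);cv2.imwrite(fn,im[:,:,::-1]);return im,st
def show(im,fn,box=None,s=1,pts=None):
    b=im[:,:,::-1].copy()
    if pts is not None:
        for p in pts: cv2.polylines(b,[np.round(np.asarray(p)*16).astype(np.int32)],False,(0,0,255),1,cv2.LINE_AA,4)
    if box: b=b[box[1]:box[3],box[0]:box[2]]
    b=cv2.resize(b,None,fx=s,fy=s,interpolation=cv2.INTER_CUBIC);cv2.imwrite(fn,b)
E
python3 - <<'E'
from h import *
C=cal('top')
for n,p,z in [('chg block',(358,165),85),('chg mouth end',(346,238),20),('pack c',(352,200),76),('st apron end',(216,251),20),('deck front',(208,208),92),('deck back',(204,130),92),('jar',(274,198),95),('tall',(442,233),130),('tape',(275,281),30),('tray',(117,210),20),('gunL',(158,141),100),('gunR',(225,162),100)]:
    print(n,back(C,p,z)[0].round())
x=down(0);print(x, R.from_quat(bot.read_state()['eef_rot']).as_matrix().round(2))
im=cv2.imread('pics/top0.png')[:,:,::-1]; show(im,'pics/topz.png',(160,100,460,320),2.6)
for p in [(560,-190,330),(530,220,330)]:
  for h in (0,np.pi,.15,-.15):print(p,h,bot.solve_ik(p,down(h)))
E
```

```text
chg block [ 719. -220.   85.]
chg mouth end [ 523. -197.   20.]
pack c [ 622. -205.   76.]
st apron end [479. 171.  20.]
deck front [591. 186.  92.]
deck back [810. 207.  92.]
jar [621.   9.  95.]
tall [ 531. -425.  130.]
tape [399.   3.  30.]
tray [591. 461.  20.]
gunL [773. 330. 100.]
gunR [717. 144. 100.]
[1. 0. 0. 0.] [[-0.94 -0.33 -0.  ]
 [-0.33  0.94  0.  ]
 [ 0.    0.   -1.  ]]
(560, -190, 330) 0 [ 0.00321605  0.17265192 -0.00826172  0.         -1.38988268  1.56758028]
(560, -190, 330) 3.141592653589793 [ 0.00321605  0.17265192 -0.00826172  0.         -1.38988268 -1.57401237]
(560, -190, 330) 0.15 [ 0.00321605  0.17265192 -0.00826172  0.         -1.38988268  1.71758028]
(560, -190, 330) -0.15 [ 0.00321605  0.17265192 -0.00826172  0.         -1.38988268  1.41758028]
(530, 220, 330) 0 [ 0.73424473  0.1423402  -0.04484868  0.         -1.38360745  0.83655159]
(530, 220, 330) 3.141592653589793 [ 0.73424473  0.1423402  -0.04484868  0.         -1.38360745 -2.30504106]
(530, 220, 330) 0.15 [ 0.73424473  0.1423402  -0.04484868  0.         -1.38360745  0.98655159]
(530, 220, 330) -0.15 [ 0.73424473  0.1423402  -0.04484868  0.         -1.38360745  0.68655159]
```

View pics/topz.png

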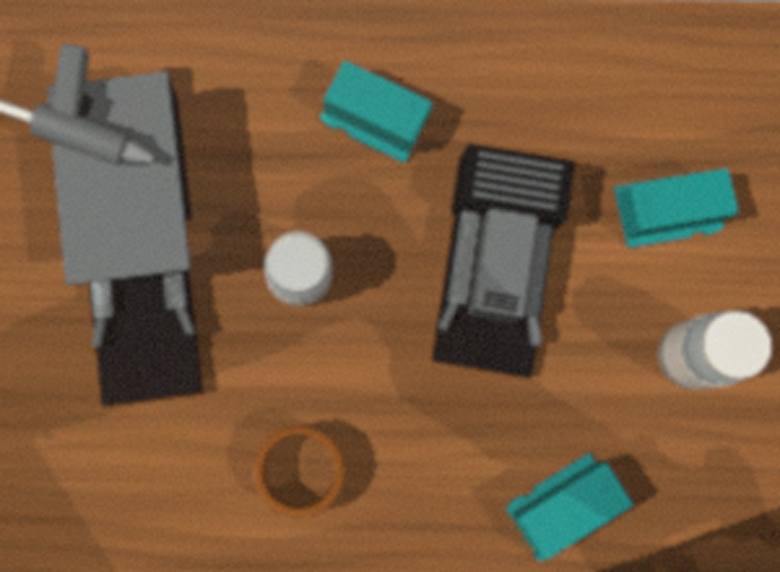

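Run:
```python
from h import *
import pickle
D={}
for n,p in [('st',(570,185,300)),('ch',(600,-205,300))]:
    bot.move_ptp(p,down(np.pi));bot.pause(.3)
    im,st=snap('wrist',f'pics/w_{n}.png');D[n]=(im,st);print(n,st['t'],st['tcp_pos'].round(1),st['joint_pos'].round(3))
    show(im,f'pics/w_{n}b.png',None,1.4)
pickle.dump(D,open('d.pkl','wb'))
```

```text
st 3.5833 [570.1 184.8 300. ] [ 0.639  0.197 -0.045 -0.    -1.33  -2.21 ]
ch 5.3833 [ 600.2 -204.2  300. ] [-0.021  0.256  0.032 -0.    -1.347 -1.549]
```

View pics/w_stb.png

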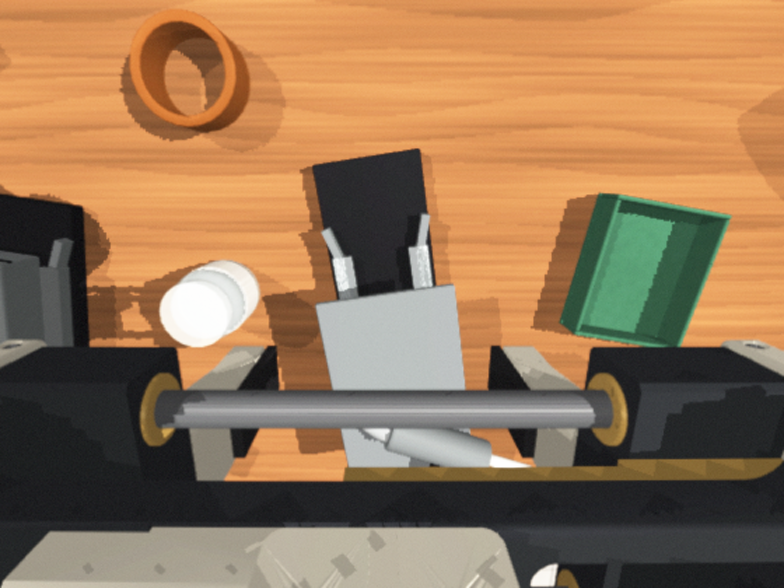

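View pics/w_chb.png

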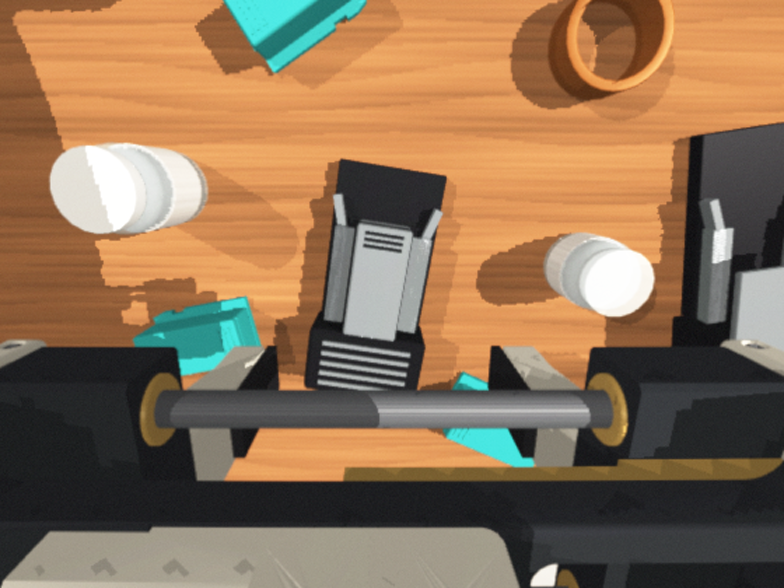

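Run:
```python
from h import *
import pickle
D=pickle.load(open('d.pkl','rb'))
show(D['st'][0],'pics/zs.png',(215,95,345,235),4.2)
show(D['ch'][0],'pics/zc.png',(210,105,330,285),3.3)
```

```text
(no output)
```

View pics/zs.png

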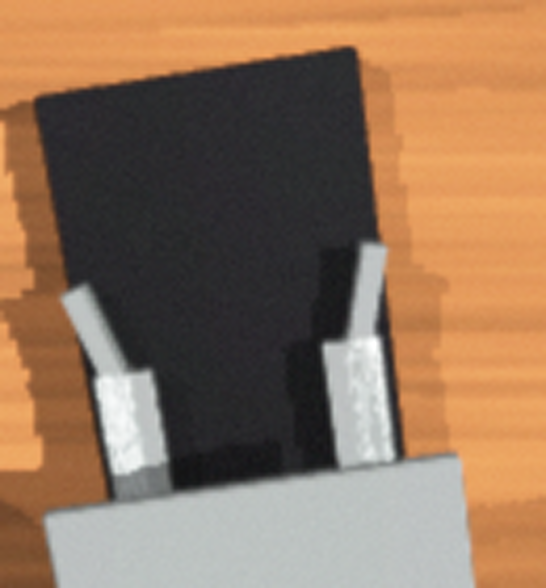

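View pics/zc.png

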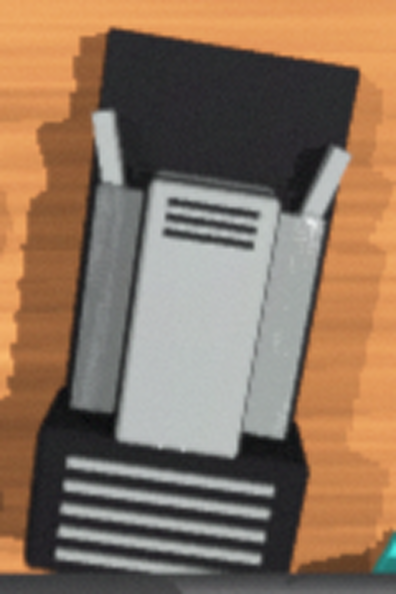

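```bash
cat > fit.py <<'E'
from h import *
import pickle
from scipy.optimize import least_squares
D=pickle.load(open('d.pkl','rb'))
def T(p,P): 
    c,s=np.cos(p[2]),np.sin(p[2]);P=np.asarray(P,float)
    return np.c_[p[0]+c*P[:,0]-s*P[:,1],p[1]+s*P[:,0]+c*P[:,1],P[:,2]]
def fit(n,uv,f,p0):
    C=cal('wrist',D[n][1])
    r=least_squares(lambda p:(proj(C,T(p,f(p)))-uv).ravel(),p0,x_scale=[10,10,.1,10],loss='soft_l1')
    print(n,r.x.round(4));print((proj(C,T(r.x,f(r.x)))-uv).round(1).tolist())
    return r.x
us=np.array([(37,98),(356,47),(45,513),(459,456),(152,370),(323,343)])/4.2+[215,95]-.4
fs=lambda p:[(-140,-p[3],20),(-140,p[3],20),(-15,-65,92),(-15,65,92),(-45,-29.5,36),(-45,29.5,36)]
S=fit('st',us,fs,[610,185,.1,45])
uc=np.array([(110,28),(358,70),(150,178),(278,197),(117,440),(239,458)])/3.3+[210,105]-.4
fc=lambda p:[(-110,-p[3],20),(-110,p[3],20),(-55,-26,76),(-55,26,76),(55,-26,76),(55,26,76)]
Q=fit('ch',uc,fc,[620,-205,-.1,45])
pickle.dump((S,Q),open('sq.pkl','wb'))
def rect(p,x0,x1,y,z):return T(p,[(x0,-y,z),(x1,-y,z),(x1,y,z),(x0,y,z),(x0,-y,z)])
def outl(C,S,Q):
    return [proj(C,a) for a in [rect(S,-140,-45,S[3],20),rect(S,-15,150,65,92),rect(S,-45,-20,29.5,36),rect(Q,-110,-56,Q[3],20),rect(Q,-55,55,26,76),rect(Q,-45,55,29.5,36)]]
if __name__=='__main__':
    for n,b,s in [('st',(215,95,345,235),4),('ch',(210,105,330,285),3)]:
        C=cal('wrist',D[n][1])
        show(cv2.resize(D[n][0],None,fx=4,fy=4,interpolation=cv2.INTER_CUBIC),f'pics/f_{n}.png',tuple(4*v for v in b),.9,[4*a for a in outl(C,S,Q)])
    im=cv2.imread('pics/top0.png')[:,:,::-1]
    show(cv2.resize(im,None,fx=3,fy=3),'pics/f_top.png',(500,300,1250,800),1,[3*a for a in outl(cal('top'),S,Q)])
E
python3 fit.py
```

```text
st [6.135503e+02 1.870932e+02 1.454000e-01 5.410170e+01]
[[-0.0, -0.4], [0.0, -0.2], [-0.7, 0.4], [0.6, -0.3], [0.1, 0.0], [-0.1, 0.5]]
ch [ 6.234463e+02 -2.110528e+02 -1.470000e-01  5.385080e+01]
[[-0.1, -0.4], [-0.1, -1.4], [-0.1, 0.2], [1.2, 0.5], [-0.4, 0.4], [-0.2, 0.1]]
```

View pics/f_st.png

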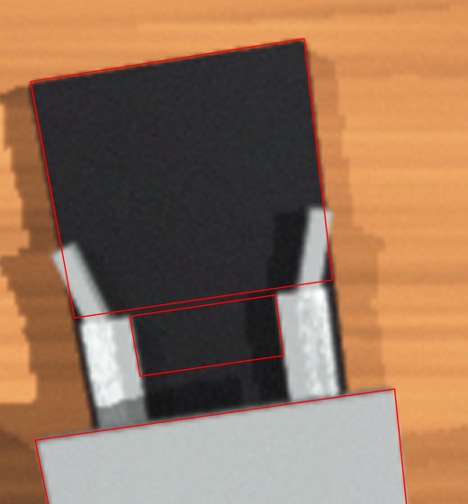

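View pics/f_ch.png

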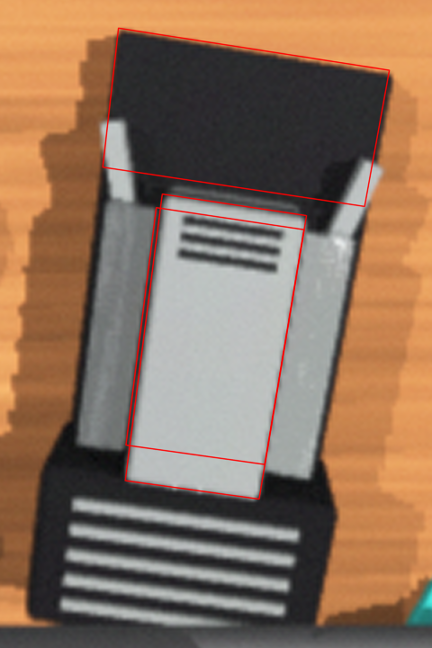

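View pics/f_top.png

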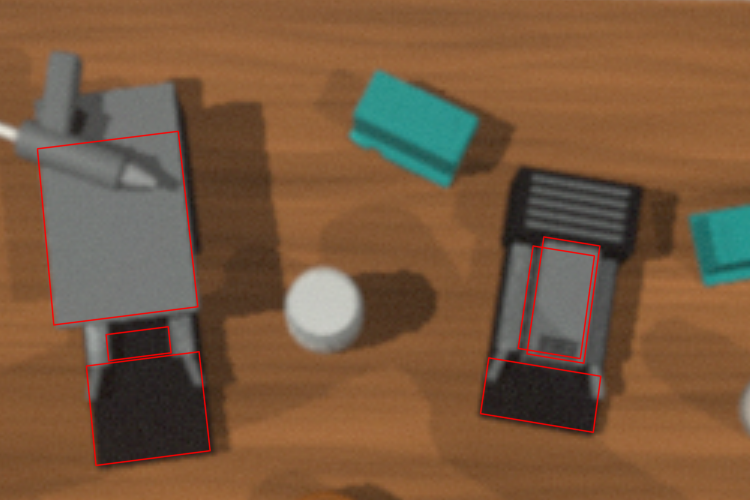

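```bash
python3 - <<'E'
from fit import *
S,Q=pickle.load(open('sq.pkl','rb'))
o=down(Q[2]+np.pi)
def rep(m):
    s=bot.read_state();print(m,round(s['t'],2),s['tcp_pos'].round(1),s['contact_force'].round(1),s['moment'].round(2),round(s['width'],1))
g=lambda x,z:T(Q,[(x,0,z)])[0]
bot.move_ptp(g(-5,120),o)
bot.line_to(g(-5,43),120);bot.pause(.2);rep('down')
im,st=snap('wrist','pics/g1.png');
bot.move_gripper(50,60);bot.pause(.2);rep('grip')
snap('wrist','pics/g2.png');snap('scene','pics/g2s.png')
E
python3 -c "
import cv2;import numpy as np
a=cv2.imread('pics/g1.png');b=cv2.imread('pics/g2.png');cv2.imwrite('pics/g12.png',cv2.resize(np.hstack([a[100:,100:460],b[100:,100:460]]),None,fx=1.1,fy=1.1))"
```

```text
st [6.135503e+02 1.870932e+02 1.454000e-01 5.410170e+01]
[[-0.0, -0.4], [0.0, -0.2], [-0.7, 0.4], [0.6, -0.3], [0.1, 0.0], [-0.1, 0.5]]
ch [ 6.234463e+02 -2.110528e+02 -1.470000e-01  5.385080e+01]
[[-0.1, -0.4], [-0.1, -1.4], [-0.1, 0.2], [1.2, 0.5], [-0.4, 0.4], [-0.2, 0.1]]
down 7.17 [ 619.1 -210.4   44. ] [ 0.4  0.1 -0.9] [-0.09 -0.04  0.05] 87.8
grip 8.14 [ 618.5 -210.3   42.9] [-0.8  0.4 -0.6] [-0.02 -0.08 -0.02] 51.8
```

View pics/g12.png

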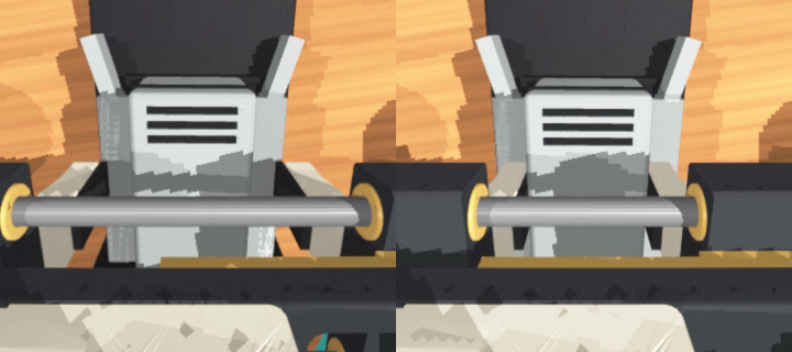

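The pack is gripped squarely (width 51.8 mm, almost no side load). The right-hand image shows its vent slots at (540,127), centred between the fingers. Now I pull it out.

```bash
cat > rep.py <<'E'
from fit import *
S,Q=pickle.load(open('sq.pkl','rb'))[:2]
def rep(m):
    s=bot.read_state();print(m,round(s['t'],2),s['tcp_pos'].round(1),s['contact_force'].round(1),s['moment'].round(2),round(s['width'],1));return s
E
python3 - <<'E' | grep -v '\[\['
from rep import *
g=lambda x,z:T(Q,[(x,0,z)])[0]
for x in (-15,-60,-120):
    bot.line_to(g(x,43.3),80);rep(x)
bot.line_to(g(-120,110),120);bot.pause(.2);rep('lift')
im,_=snap('scene','pics/l1.png');im2,_=snap('wrist','pics/l2.png')
show(np.hstack([im[:,100:460],im2[:,100:460]]),'pics/l12.png',None,1.1)
E
```

```text
st [6.136173e+02 1.873132e+02 1.454000e-01 5.410080e+01]
ch [ 6.235126e+02 -2.108332e+02 -1.471000e-01  5.385160e+01]
-15 8.52 [ 608.  -208.6   43.2] [ 0.3  0.  -1.4] [-0.1   0.19 -0.02] 51.7
-60 9.22 [ 564.2 -202.    43.2] [ 0.4  0.5 -4.7] [-0.03 -0.07  0.02] 51.8
-120 10.12 [ 505.6 -193.3   43.6] [-1.   0.2 -4.6] [ 0.01 -0.04  0.02] 51.6
lift 11.03 [ 504.2 -193.2  109. ] [-0.1 -0.4 -4.5] [-0.02 -0.03 -0.03] 51.4
```

View pics/l12.png

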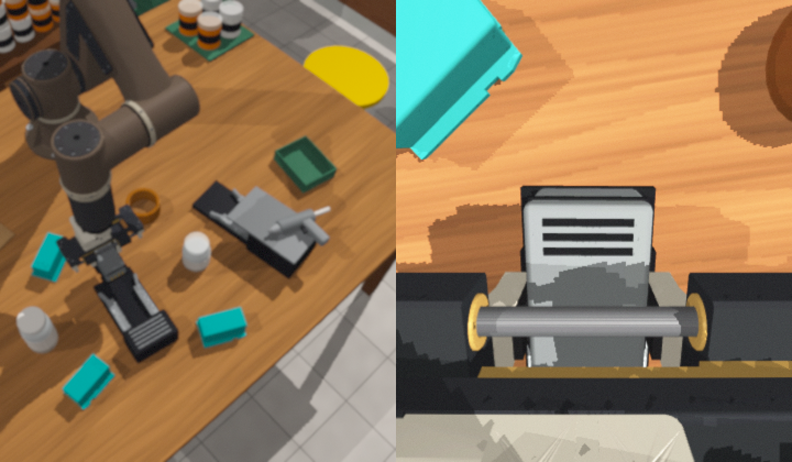

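```bash
python3 - <<'E' | grep -v '\[\['
from rep import *
s=lambda x,z:T(S,[(x-5,0,z)])[0]
o=down(S[2]+np.pi)
bot.line_to(T(Q,[(-120,0,190)])[0],200)
bot.move_ptp(s(-118,190),o);rep('over')
bot.line_to(s(-118,55),120);bot.pause(.2);rep('above')
im,_=snap('scene','pics/m1.png');im2,_=snap('wrist','pics/m2.png')
show(np.hstack([im[:,200:480],im2[:,100:460]]),'pics/m12.png',None,1.2)
show(im,'pics/m3.png',(250,140,420,270),4.5)
E
```

```text
st [6.136151e+02 1.873134e+02 1.454000e-01 5.410090e+01]
ch [ 6.235105e+02 -2.108331e+02 -1.471000e-01  5.385170e+01]
over 13.04 [491.9 168.7 189.6] [ 0.8 -0.7 -4.1] [-0.02 -0.   -0.  ] 51.9
above 14.52 [492.2 169.7  55.6] [ 1.   1.  -4.4] [-0.05  0.05 -0.03] 51.6
```

View pics/m12.png

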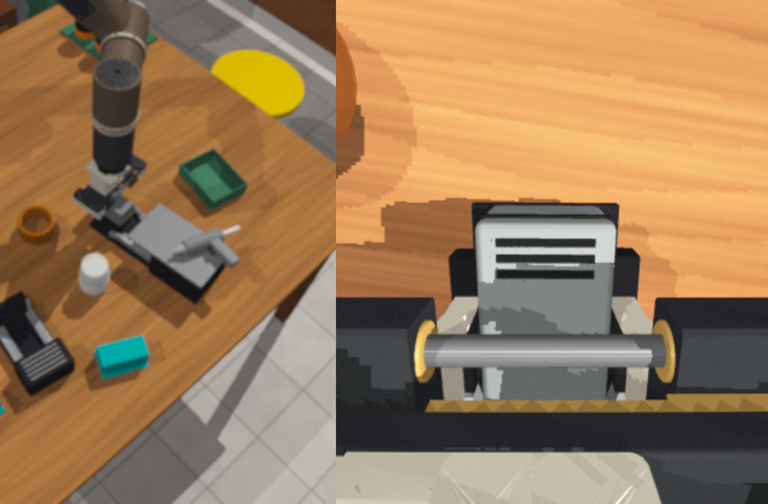

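View pics/m3.png

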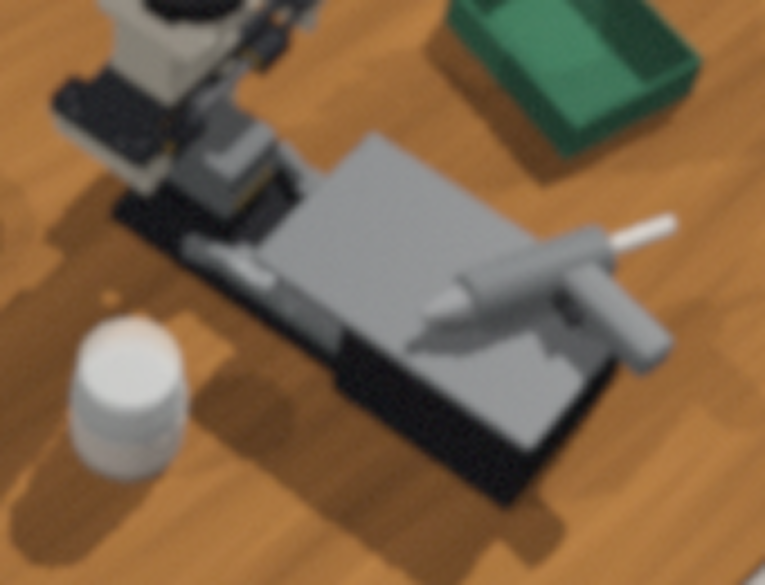

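The pack is centred over the apron: apron edges at columns 450 and 640, pack centre at 545. I lower it and feed it in, watching the force.

```bash
python3 - <<'E' | grep -v '\[\['
from rep import *
s=lambda x,z:T(S,[(x-5,0,z)])[0]
bot.line_to(s(-118,46),60);rep('46')
z=46
while z>42.0:
    z-=.7;bot.line_to(s(-118,z),20);bot.pause(.1);st=rep(z)
    if st['contact_force'][2]>-1: break
for x in (-105,-95,-85,-75,-65,-55):
    bot.line_to(s(x,z),40);st=rep(x)
    if np.linalg.norm(st['contact_force'][:2])>25: break
im2,_=snap('wrist','pics/n2.png');im,_=snap('scene','pics/n1.png')
show(np.hstack([im[:,200:480],im2[:,100:460]]),'pics/n12.png',None,1.2)
E
```

```text
st [6.134546e+02 1.868907e+02 1.455000e-01 5.410260e+01]
ch [ 6.233513e+02 -2.112548e+02 -1.470000e-01  5.385010e+01]
46 14.92 [491.3 168.7  45.3] [ 0.1 -0.9 -4.7] [-0.02  0.01 -0.01] 51.5
45.3 15.27 [491.8 169.1  45.4] [ 0.1 -0.4 -4.3] [ 0.    0.05 -0.01] 51.8
44.599999999999994 15.62 [491.8 169.1  44.6] [-0.5  0.  -4.9] [-0.01  0.    0.02] 51.8
43.89999999999999 15.97 [491.7 169.   43.9] [ 0.6  0.3 -5.2] [-0.02  0.04 -0.  ] 52.1
43.19999999999999 16.32 [491.7 169.   43.2] [ 0.2 -0.5 -4.9] [-0.04  0.01  0.07] 51.5
42.499999999999986 16.67 [491.9 169.1  42.9] [-2.5 -0.3  3.5] [-0.18  1.02  0.01] 51.7
-105 17.14 [505.3 171.1  42.9] [-0.9 -1.7  4.5] [-0.43  0.53  0.03] 51.7
-95 17.54 [515.  172.5  42.9] [-1.4 -1.2  6. ] [-0.46  0.75  0.01] 51.5
-85 17.94 [524.9 173.9  42.9] [-2.1 -1.5  6.2] [-0.47  0.72  0.04] 51.5
-75 18.34 [534.8 175.4  42.9] [-2.  -0.8  5.3] [-0.45  0.72  0.02] 52.0
-65 18.74 [544.7 176.8  42.9] [-1.7 -0.5  5.1] [-0.42  0.73  0.07] 51.7
-55 19.14 [554.6 178.3  42.9] [-0.5 -0.6  4.9] [-0.42  0.65  0.05] 51.5
```

View pics/n12.png

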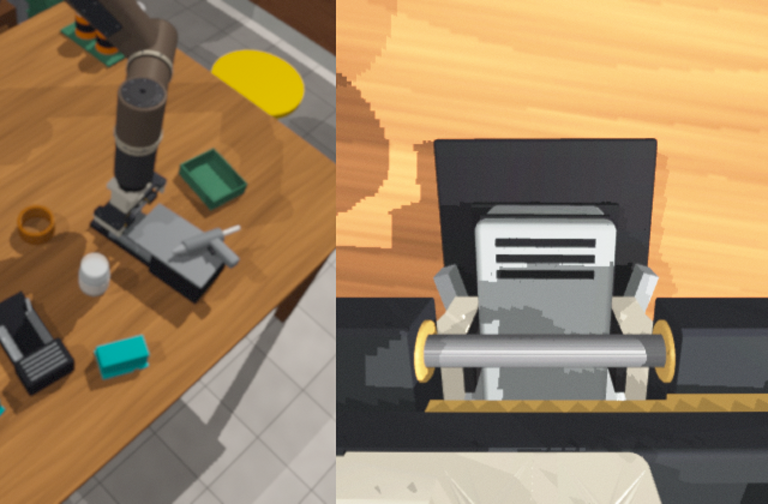

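```bash
python3 - <<'E' | grep -v '\[\['
from rep import *
bot.move_gripper(62);bot.pause(.1)
b=bot.read_state()['tcp_pos']; u=np.array([np.cos(S[2]),np.sin(S[2]),0])
base=T(S,[(0,0,43.3)])[0]
s=lambda x:base+u*x
bot.line_to(s(-55-39),80);rep('back')
bot.move_gripper(50,60);bot.pause(.15);rep('regrip')
for x in (-40,-30,-22,-16,-12,-9,-7,-5,-3,-2,-1,0,.7,1.4):
    bot.line_to(s(x-39),30);bot.pause(.05);st=rep(x);f=st['contact_force']@u
    if f<-30: print('stop',f);break
im2,_=snap('wrist','pics/o2.png');im,_=snap('scene','pics/o1.png')
show(np.hstack([im[:,200:480],im2[:,100:460]]),'pics/o12.png',None,1.2)
E
```

```text
st [6.134546e+02 1.868896e+02 1.455000e-01 5.410260e+01]
ch [ 6.233513e+02 -2.112558e+02 -1.470000e-01  5.385000e+01]
back 20.38 [520.7 173.6  43.7] [ 0.2  0.7 -0.4] [ 0.02 -0.07  0.06] 61.9
regrip 20.92 [520.8 173.4  43.3] [ 1.7  0.5 -2.1] [ 0.21 -0.56  0.02] 51.7
-40 21.62 [535.3 175.2  43.2] [-1.3 -2.6  2.1] [-0.66  0.4  -0.01] 51.6
-30 22.15 [545.7 177.1  43.3] [ 1.2 -0.2 -0.8] [-0.26 -0.36 -0.05] 51.6
-22 22.62 [552.8 178.4  43.3] [-4.3  2.6  2.8] [0.98 1.56 0.15] 51.5
-16 23.02 [558.9 179.   43.3] [-3.8  2.4  2.4] [0.76 1.2  0.17] 51.4
-12 23.35 [563.1 179.6  43.3] [-2.2  2.2  0.6] [0.61 0.81 0.16] 51.7
-9 23.65 [566.  179.9  43.3] [-2.7  2.2  1.2] [0.51 0.85 0.15] 51.8
-7 23.95 [568.6 180.5  43.3] [ 1.8  1.5 -2.5] [ 0.65 -0.4   0.06] 51.9
-5 24.25 [570.7 181.1  43.3] [ 3.1  5.  -3.7] [ 1.6  -1.06  0.36] 51.5
-3 24.55 [572.  180.7  43.3] [ 1.6  1.7 -3. ] [ 0.96 -0.52  0.21] 51.8
-2 24.85 [572.5 180.6  43.3] [-1.3  1.3  1. ] [0.52 0.5  0.2 ] 51.8
-1 25.15 [573.2 180.7  43.3] [-4.8  0.5  4.1] [0.47 1.69 0.11] 51.8
0 25.45 [574.5 180.9  43.3] [-4.5 -0.9  4.3] [0.16 1.57 0.12] 51.8
0.7 25.75 [575.5 181.1  43.3] [-2.8 -1.3  2.4] [-0.24  1.24  0.05] 51.4
1.4 26.05 [575.6 181.1  43.3] [-7.1 -1.   4.6] [-0.11  2.19  0.14] 51.6
```

View pics/o12.png

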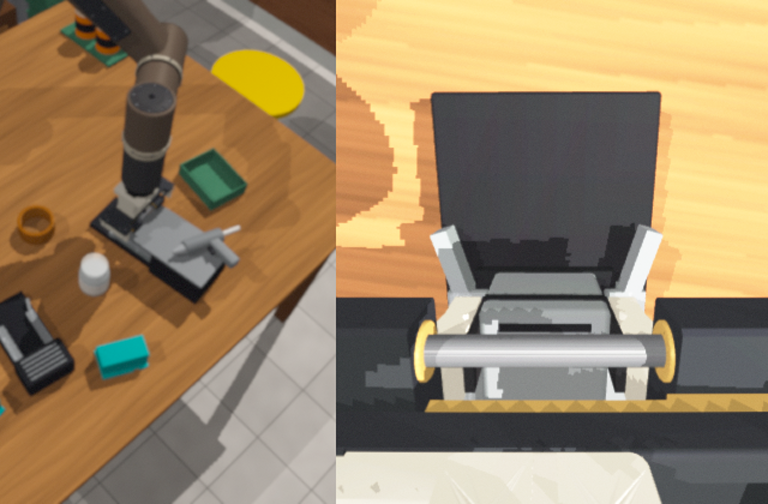

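```bash
python3 - <<'E' | grep -v '\[\['
from rep import *
u=np.array([np.cos(S[2]),np.sin(S[2]),0])
base=T(S,[(0,0,43.3)])[0]
s=lambda x:base+u*x
for x in (2,2.6,3.2,3.8,4.4,5):
    bot.line_to(s(x-39),20);bot.pause(.15);st=rep(x);f=st['contact_force']@u;print(round(f,1),((st['tcp_pos']-base)@u+39).round(2))
    if f<-22: print('stop',f);break
bot.move_gripper(64);bot.pause(.2);rep('open')
bot.line_to(s(-125),100);bot.line_to(s(-125)+[0,0,150],200);bot.pause(.3)
im2,st=snap('wrist','pics/p2.png');D['p']=(im2,st);pickle.dump(D,open('d.pkl','wb'))
show(im2,'pics/p2z.png',(180,60,380,300),2.5)
rep('up')
im,_=snap('scene','pics/p1.png');show(im,'pics/p1z.png',(250,140,420,270),4.5)
E
```

```text
st [6.13451e+02 1.86890e+02 1.45500e-01 5.41027e+01]
ch [ 6.233477e+02 -2.112554e+02 -1.470000e-01  5.385020e+01]
2 26.55 [575.6 181.1  43.3] [-8.2 -0.4  7.1] [0.08 3.02 0.23] 51.3
-8.2 0.72
2.6 26.95 [575.6 181.   43.3] [-11.4  -0.4   9.1] [0.22 3.9  0.21] 51.6
-11.3 0.71
3.2 27.35 [575.6 181.   43.3] [-13.8  -0.9  11.7] [0.39 4.76 0.31] 51.9
-13.8 0.71
3.8 27.75 [575.6 181.   43.3] [-17.4  -0.1  12.9] [0.57 5.59 0.41] 51.0
-17.2 0.72
4.4 28.15 [575.7 180.9  43.2] [-19.   -0.2  14.3] [0.59 6.33 0.38] 51.5
-18.9 0.77
5 28.55 [575.7 180.8  43.3] [-22.   -0.5  16. ] [0.7  7.13 0.39] 51.6
-21.8 0.78
open 29.25 [579.9 181.9  43.2] [ 1.  -0.3  0.3] [ 0.   -0.03 -0.04] 63.8
up 31.56 [489.6 168.7 192.7] [ 0.3  0.1 -0.1] [-0.   -0.01  0.03] 63.8
```

View pics/p2z.png

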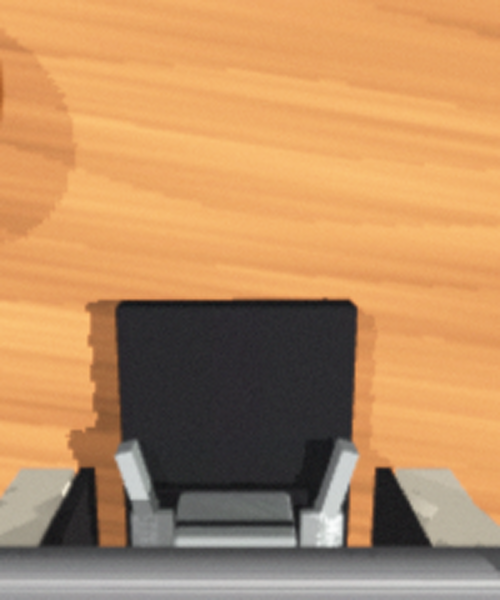

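View pics/p1z.png

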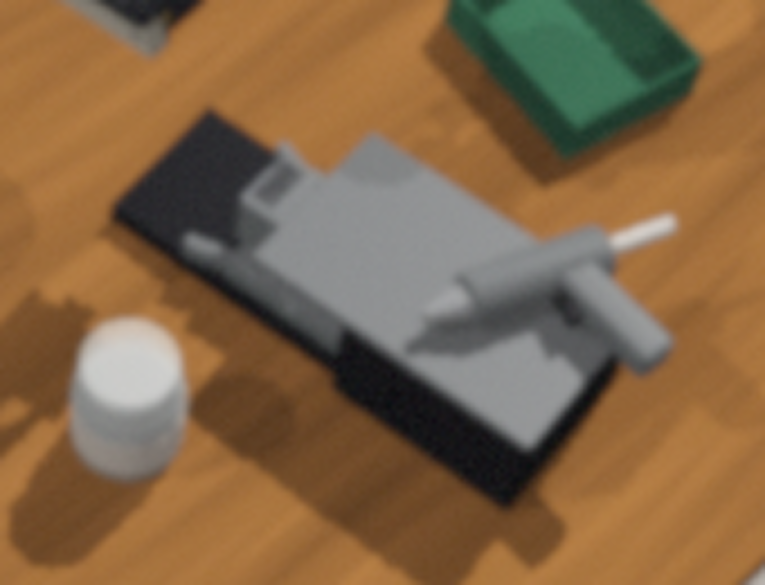

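Force rose to 22 N with no motion at a hard stop, so the pack is against the end wall and within the catch. I check the seating from the first view pose, which shows rear edge and deck edge together.

```bash
python3 - <<'E' | grep -v '\[\['
from rep import *
bot.move_ptp((560,180,300),down(np.pi));bot.pause(.3)
im,st=snap('wrist','pics/q.png');C=cal('wrist',st);print(st['t'])
P=[rect(S,-55,-15,26,76),rect(S,-15,60,65,92),rect(S,-140,-55,S[3],20)]
a=cv2.resize(im,None,fx=4,fy=4,interpolation=cv2.INTER_CUBIC);b=tuple(4*v for v in (215,95,345,235))
show(a,'pics/q1.png',b,1);show(a,'pics/q2.png',b,1,[4*proj(C,p) for p in P])
show(bot.camera('top'),'pics/q3.png')
E
```

```text
st [6.134517e+02 1.868895e+02 1.455000e-01 5.410270e+01]
ch [ 6.233484e+02 -2.112559e+02 -1.470000e-01  5.385020e+01]
32.4833
```

View pics/q1.png

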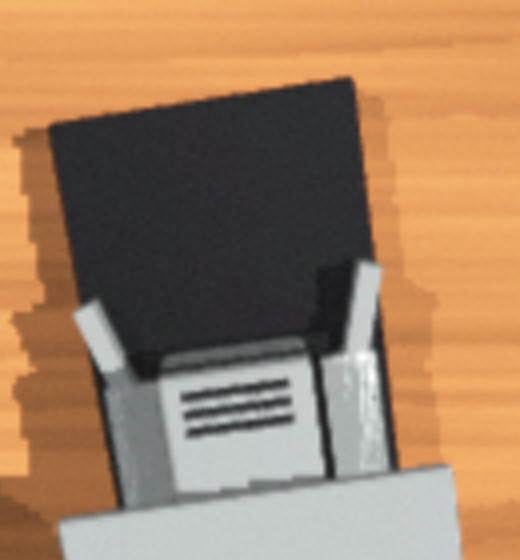

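View pics/q2.png

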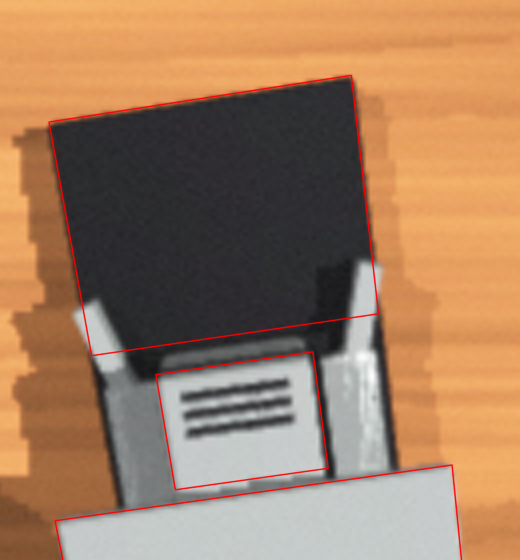

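View pics/q3.png

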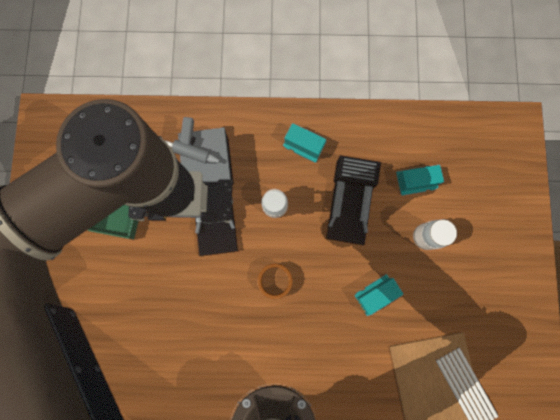

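The overlay matches to about 1 px: the pack's rear edge at (235,363) lies on its predicted line, the deck covers the rest, and the yaw is aligned. The jars and tape are at their original pixels. The gripper is clear, so I hand in.

Run:
```python
from h import *
print(bot.read_state()['contact_force'],bot.read_state()['t']);bot.close_job()
```

```text
[ 0.33823679 -0.79521091 -0.3773755 ] 32.5833
the job is handed in; nothing more can be done
```

The battery pack is in the glue station, nose inwards and pushed against the end wall, and the job was handed in at about 32.6 s. The system gives no verdict, so this rests on my own checks.

I pulled the grey pack out of the charger past the catches and lifted it clear. I carried it high to the station apron and set it down level. From there I slid it part-way under the rails, regripped it near its rear end and pushed it home.

**Seating:** Pushing at 22 N against the end stop gave no further movement. After release, the wrist picture showed the pack's rear edge and sides within about 1 pixel (roughly 1 to 1.5 mm) of where they should be when home.

**Bystanders:** The two jars and the tape roll were at their starting pixels in the last top view. The arm partly hid the tray there, but the part I could see was in place and the gripper never went near it.

**Robot:** It was clear of everything, with the wrist force near zero.

**One disagreement:** The force while sliding in did not show a single clear click. The rollers seemed to draw the pack in around 5 mm before my estimated home, so I relied on the hard stop and the final picture instead. The pack's true position along the bay is uncertain by 1 to 2 mm.

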